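Unlock the test shuttle with its pull-and-turn index knob and run it home

ROBOT

A 7-joint arm with a two-finger parallel gripper is mounted at the origin on a cart in front of the work surface, level with it; the furniture and walls round the work are solid. World frame = base frame: x ahead of the robot, y to its left, z up, the work surface at z = 0. Lengths are in m, angles in rad, forces in N, time in s.
With the tool pointing down it reaches from about 0.425 to 0.875 m from the base axis. Payload 4.7 kg.
Tool frame: the origin (TCP) lies where the fingers leave the gripper's body, on its centre line; the fingertips stand 70 mm ahead of it and the grasp point (between the pads) lies 51 mm ahead of it; z points along the fingers, y is the line along which they close (so a half turn about z gives the same grasp; the last joint's range is limited). The gripper opens to 87 mm and grips with 3 to 60 N. Pads are 19 mm wide; open, the fingers measure 117 mm over their backs; the gripper's body (75 mm by 190 mm) begins 51 mm behind the grasp point.
Start: joints at [1.35, 0.321, -0.07, 1.45, 0.023, 1.371, -0.057], TCP at [0.151, -0.632, 0.292] pointing down, gripper open.
Joint ranges: [-2.86, 2.86], [-0.3, 2.09], [-1.38, 1.24], [0.06, 2.45], [-1.56, 4.7], [0.09, 2.05], [-2.69, 2.69]. Speed limits (rad/s): [2.57, 2.57, 3.14, 3.14, 3.14, 3.14, 3.14].

INTERFACE

Orientations are given as a rotation vector (axis times angle).
In Python, from bench import ctrl gives the robot as it stands.
- The arm moves only by the tool play_rows, never from a script. Its argument "increments" is a list that holds one entry, the list of rows, each a list of 7 numbers: the shift along the tool's x, y, z as a fraction of full scale, then the turn, a rotation vector about the tool's x, y, z as a fraction of full scale, then the gripper command: -1 is shut, 1 is fully open, values between are in proportion. A call has 1 to 8 rows; each row is the pose to reach, as a shift and turn from the pose commanded when the call began, along the tool's axes at that moment; what a row does not reach only later rows make up. Full scale, the value 1, is 0.1 m for a shift and 90 degrees for a turn. A row lasts 1/10 s, in which the tool goes at most 50 mm and 8.59 degrees, less where a joint would pass 70% of its speed; a pose out of reach is approached as far as the arm can. A call with a number of a shift or a turn outside -1 to 1 is refused whole. A call with a gripper value outside its range is refused whole. The fingers move at their own pace and stop on an object; "squeeze" is the grip in N (left out, the last holds). Time passes only in rows, so rows that repeat a pose let the fingers close. It gives the time, the measured TCP pose, the force, the opening and the grip force at its end, in the units of the state.
- ctrl.get_state(): the state, without advancing time (a new reading comes with each control period).
- ctrl.get_image(name): name is "side" or "top" or "wrist"; returns the picture (400x640x3 uint8, red, green, blue); there is no depth.
- ctrl.get_calibration(name): a dict with "vertical_fov" (degrees; the focal length in pixels is half the picture's height over the tangent of half this angle, whatever the lens; pixels are square), "cx", "cy" (the principal point, pixels), "dist_coeffs" ([k1, k2, p1, p2, k3] as OpenCV has them; the pictures are not rectified), "R" (3x3) and "t" (3): a world point X has camera coordinates R X + t; the wrist camera has in their place "T_tool_cam" (4x4, takes a point from camera to tool coordinates, whose origin is the TCP and whose axes are the flange's). Camera axes: x right, y down, z forward; pixel columns grow to the right and rows downward; lengths in m; the calibration is good to about 2 mm. A picture is of the moment at which its call begins: read the wrist's pose just before it. get_calibration takes no time and is no camera call.
- ctrl.close_job(): hands the job in; it is judged then, once.
The state is a dict: "time": time; "joint_positions": joint angles; "qd": joint speeds; "joint_torque": joint torques, N m; "position": TCP position; "tool_rot": TCP orientation; "ft_force": force on the tool from outside, world axes, zero at the start; "torque": the same for the moment, N m; "grip_width": opening from 0.0 (shut) to 1.0 (fully open); "grip_force": force on a finger pad.
Only numpy, scipy, OpenCV 4.12 (cv2) and the standard library are available. Lean on these libraries where they do the work, as an engineer would, in place of code of your own. Each camera call takes 0.05 s, during which the arm holds its last target. There are 200 camera calls.

TASK

Free the shuttle of the terminal test fixture: pull its sprung knob up out of its notch, turn it clockwise, feel for the next notch and let the knob snap fully down into it. Then slide the shuttle gently home against the rubber buffer and leave it there. Do not force the knob against its index ring, its dead stop or the notch walls, and leave the loose things (hex key, tape roll, pliers) where they lie.

Things in the scene. Friction and masses are not known exactly. Their poses are not given: they have to be found in the camera images.
- fixture: Aluminium plate 150 x 250 x 10 mm fixed to the bench. Origin under its centre at bench height, z up, y along the shuttle's track, x across. Round grey knob housing (64 mm wide, top 40 mm above bench) at x -42, y -12 mm; track at x +38 mm. At the track's -y end a black rubber buffer, 20 mm wide, gives 1 mm under about 9 N; press the shuttle on it with no more than 25 N.
- knob_grip (a point): Centre of the knob's black bar grip: 46 mm long, 14 mm thick, 28 mm high; 62 mm above the bench when seated, rises with the knob. At the start the bar lies along the fixture's x. Site axes: x along the bar, z up; they turn with the knob. Below the bar a flange 48 mm in diameter, its top 14 mm below the bar's centre.
- lift (a joint): How far the knob is pulled up (m); 0 = fully down in a notch. A spring presses it down with about 6 N seated, 9 N lifted by 10 mm. The hidden index pin clears the index ring's rim at 9 mm; let go between notches, the knob stays up at 8.5 mm with the pin riding on the rim. Dead stop at 14 mm.
- selector (a joint): Turn of the knob (rad), clockwise from above: about 0 in the locked notch at the start (play 0.05 either way). The next notch is hidden in the housing, somewhere between 0.8 and 1.4, different each time, same play; over it a knob riding on the rim snaps down. No other notch; end of turn at 1.65. Turning needs under 0.1 N m.
- index_pin: Radial steel pin, 5 mm square, (notches 7 mm wide) on the knob's shaft, 20 mm off its axis, hidden in the housing. It must not be pressed on the index ring, the notch walls or the dead stop with more than 20 N.
- shuttle: Dark steel shuttle 48 x 90 x 14 mm with three grey terminal blocks. Origin under its centre, axes as the fixture's. Starts at fixture y +43 to +55 mm, slides to -y (3 N friction, stays where left); touching the buffer it stands at y -45 mm. Until the knob is turned, a steel tongue on the knob's shaft bars its way; do not press it on that with over 25 N.
- post (a point): Middle of the upright aluminium post on the shuttle, 33 mm behind its centre (fixture +y side): 14 mm in diameter, with an 18 mm head, top 69 mm above the bench; the point is 45 mm above the bench. Push or grip it here; the nearest terminal block is 38 mm from its centre.
- hex_key: Loose steel hex key, 31 x 86 x 6 mm, lying on the fixture's plate. Leave it.
- tape: Loose roll of black tape, 67 mm across, 19 mm high. Leave it.
- plier: Loose pliers, 150 x 50 x 13 mm. Leave them.

How it is judged:
On the way, in this order (a step that is already met when the one before it is completed fails the run):
1. the knob is pulled up so that its pin is out of the notch (value of joint lift above 0.008 m), for 0.05 s.
2. the knob has snapped fully down into the next notch, the shuttle not yet past the tongue (value of joint lift below 0.002 m and value of joint selector above 0.6 rad and y of shuttle in the frame of fixture above 0.025 m), for 0.2 s.
At the end, for the whole second after the job is handed in: The knob is fully down (within 2 mm) in the next notch (turned more than 0.6 rad), and the shuttle is at rest at the buffer (within 3 mm of touching it) (value of joint lift below 0.002 m and value of joint selector above 0.6 rad and y of shuttle in the frame of fixture below -0.042 m and linear speed of shuttle below 0.01 m/s).
It fails at once if the index pin is pressed on the ring, a notch wall or the dead stop with more than 20 N (contact force between index_pin and fixture above 20 N).
It fails at once if the shuttle is pressed on the buffer or the tongue with more than 25 N (contact force between shuttle and fixture above 25 N).
It fails at once if a loose bystander is moved by more than 30 mm (distance of any of hex_key, tape, plier from where it was at the start of the episode above 0.03 m).
It also fails if it takes over 48 s, if anything falls off the work surface, if the arm or the gripper's body presses on something with over 40 N, if the wrist force passes 120 N, or if a joint passes its speed limit or range.

## Working session

There is one attempt and no reset: what is moved stays moved. The work goes in short steps, Python scripts to look and compute and a tool call to move; the robot and the scene stay as the last step left them, time stands still between calls to the robot, and variables do not carry over. Pictures are saved under pics/ and viewed, at most 10 in all, crops included, and the job is handed in when it is done.

Besides the shell and the picture viewer there is one more tool, called after ">>>" as name([rows], argument=value, ...), one row to a line, values as JSON. play_rows: Moves the arm, as the interface text tells. Shift numbers are shares of 0.1 m and turn numbers shares of 90 degrees, none past 1 either way. Its arguments: {"type":"object","properties":{"increments":{"type":"array"},"squeeze":{"type":"number"}},"required":["increments"]}

```bash
mkdir -p pics
python3 - <<'E'
from bench import ctrl
import cv2,numpy as np
s=ctrl.get_state();print(s)
for n in("top","side"):
    im=ctrl.get_image(n);cv2.imwrite(f"pics/{n}0.png",im[:,:,::-1])
    print(n,ctrl.get_calibration(n))
print(ctrl.get_calibration("wrist"))
E
```

```text
{'time': 0.0, 'joint_positions': array([ 1.35007789,  0.32179097, -0.0700826 ,  1.45166452,  0.02260606,
        1.3708135 , -0.05692964]), 'qd': array([ 2.10085644e-03,  1.07421026e-03, -5.58382706e-04,  6.50400522e-04,
       -3.63606845e-05, -1.13308148e-03,  3.06664124e-04]), 'joint_torque': array([ 2.00162447e-05, -4.91295218e+01, -4.04400984e-01, -3.12524092e+01,
       -6.40396331e-02,  4.37348220e-02,  2.22692161e-04]), 'position': array([ 0.15108943, -0.63176078,  0.29118745]), 'tool_rot': array([-3.11811596e+00, -3.67786902e-01,  5.12179154e-04]), 'ft_force': array([0.0971717 , 0.01569541, 0.09301837]), 'torque': array([ 0.01465479, -0.00152654,  0.0187839 ]), 'grip_force': 0.0, 'grip_width': 0.997766619843115}
top {'vertical_fov': 42.46792633130369, 'cx': 320.00943084522027, 'cy': 206.329639136742, 'dist_coeffs': array([-0.00918706,  0.        ,  0.        ,  0.        ,  0.        ]), 'R': array([[-1.80839060e-02, -9.99832216e-01, -2.91763441e-03],
       [-9.85518089e-01,  1.83169391e-02, -1.68578127e-01],
       [ 1.68603285e-01, -1.73169517e-04, -9.85683977e-01]]), 't'
[... 257 characters left out ...]
 0.06827615, -0.01301567],
       [ 0.04595226,  0.50736752, -0.86050368],
       [-0.05214815, -0.8590207 , -0.50927793]]), 't': array([0.51812453, 0.19608371, 0.89241778])}
{'vertical_fov': 67.4394782838669, 'cx': 316.42114838198216, 'cy': 195.7719497719422, 'dist_coeffs': array([-0.0557096,  0.       ,  0.       ,  0.       ,  0.       ]), 'T_tool_cam': array([[ 1.03073521e-03, -9.67213540e-01, -2.53962410e-01,
         6.81289959e-02],
       [ 9.99999034e-01,  7.60158140e-04,  1.16355397e-03,
        -2.00213562e-04],
       [-9.32353560e-04, -2.53963364e-01,  9.67213389e-01,
        -9.24689313e-02],
       [ 0.00000000e+00,  0.00000000e+00,  0.00000000e+00,
         1.00000000e+00]])}
```

View pics/top0.png

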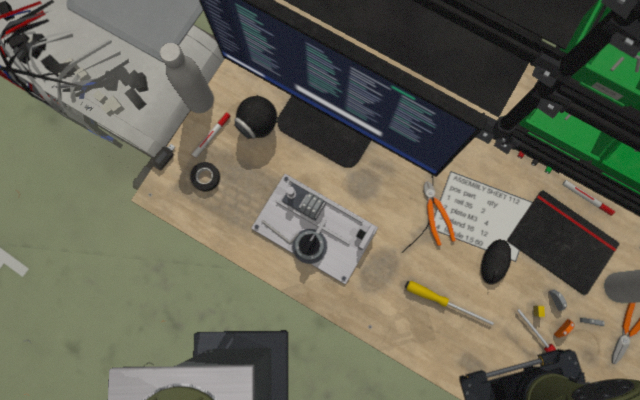

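View pics/side0.png

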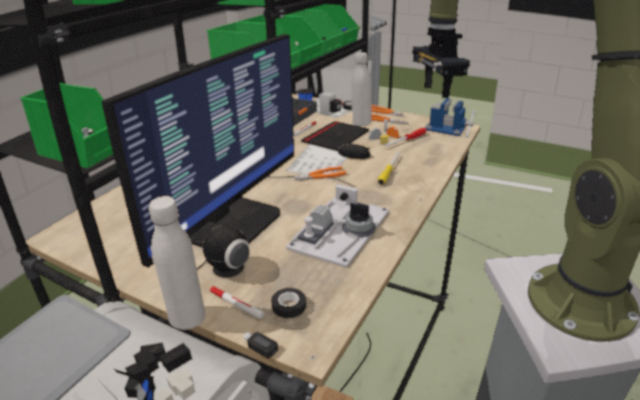

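The top view shows the plate with corners near (283,175), (377,232), (347,283) and (252,226). The knob is at about (311,245), the shuttle at about (303,201) and the buffer at about (361,234). I'll take an enlarged crop to refine these.

```bash
cat > h.py <<'E'
import numpy as np,cv2
from scipy.spatial.transform import Rotation as Ro
from bench import ctrl
def K(c):
    f=200/np.tan(np.radians(c["vertical_fov"]/2));return np.array([[f,0,c["cx"]],[0,f,c["cy"]],[0,0,1]])
def cam(n,s=None):
    c=ctrl.get_calibration(n)
    if n=="wrist":
        T=np.eye(4);T[:3,:3]=Ro.from_rotvec(s["tool_rot"]).as_matrix();T[:3,3]=s["position"]
        M=np.linalg.inv(T@c["T_tool_cam"]);R,t=M[:3,:3],M[:3,3]
    else:R,t=c["R"],c["t"]
    return K(c),c["dist_coeffs"],R,t
def ray(C,uv,z):
    k,d,R,t=C
    p=cv2.undistortPoints(np.array(uv,float).reshape(-1,1,2),k,d)[:,0]
    D=np.c_[p,np.ones(len(p))]@R; o=-R.T@t
    return o+D*((z-o[2])/D[:,2])[:,None]
def proj(C,X):
    k,d,R,t=C
    return cv2.projectPoints(np.array(X,float).reshape(-1,1,3),cv2.Rodrigues(R)[0],t,k,d)[0][:,0]
E
python3 - <<'E'
from h import *
C=cam("top")
P=ray(C,[(283,175),(377,232),(347,283),(252,226)],0.01);print(P.round(4))
print([np.linalg.norm(P[i]-P[(i+1)%4]).round(3) for i in range(4)],P.mean(0))
print(ray(C,[(311,240)],.076), ray(C,[(310,246)],.04))
im=cv2.imread("pics/top0.png")[160:300,230:400]
cv2.imwrite("pics/c0.png",cv2.resize(im,None,fx=4,fy=4,interpolation=cv2.INTER_CUBIC))
E
```

```text
[[ 0.5778 -0.2318  0.01  ]
 [ 0.4406 -0.4451  0.01  ]
 [ 0.3269 -0.3737  0.01  ]
 [ 0.4597 -0.1602  0.01  ]]
[np.float64(0.254), np.float64(0.134), np.float64(0.251), np.float64(0.138)] [ 0.451258  -0.3027103  0.01     ]
[[ 0.41820286 -0.29573794  0.076     ]] [[ 0.40871268 -0.2926573   0.04      ]]
```

View pics/c0.png

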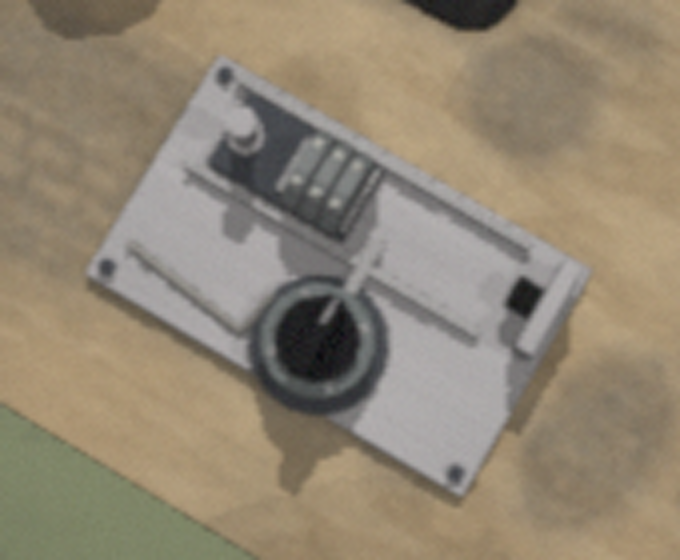

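```bash
cat >> h.py <<'E'
def fw(p,X):
    X=np.array(X,float).reshape(-1,3);c,s=np.cos(p[2]),np.sin(p[2])
    return np.c_[p[0]+c*X[:,0]-s*X[:,1],p[1]+s*X[:,0]+c*X[:,1],X[:,2]]
E
python3 - <<'E'
from h import *
from scipy.optimize import least_squares
C=cam("top");uv=np.array([(220,57),(590,270),(465,495),(90,280)])/4+[229.6,159.6]
# corners: +y+x (shuttle side), -y +x, -y -x, +y -x
X=np.array([[.075,.125,.01],[.075,-.125,.01],[-.075,-.125,.01],[-.075,.125,.01]])
yaw=np.arctan2(-(ray(C,uv,.01)[0]-ray(C,uv,.01)[1])[0],(ray(C,uv,.01)[0]-ray(C,uv,.01)[1])[1])
r=least_squares(lambda p:(proj(C,fw(p,X))-uv).ravel(),[.45,-.3,yaw]);p=r.x
print(p,np.degrees(p[2]),r.fun.round(1))
k=fw(p,[[-.042,-.012,.062],[-.042,-.012,.04],[.038,.049+.033,.069]]);print(k,np.hypot(k[:,0],k[:,1]))
print(((proj(C,k)-[229.6,159.6])*4).round())
q=fw(p,ray(C,[(np.array((242,122))/4+[229.6,159.6])],.069));
w=ray(C,[(np.array((242,128))/4+[229.6,159.6])],.069)[0];c,s=np.cos(p[2]),np.sin(p[2]);d=w[:2]-p[:2]
print("post head fix",c*d[0]+s*d[1],-s*d[0]+c*d[1])
s=ctrl.get_state();R=Ro.from_rotvec(s["tool_rot"]).as_matrix();print(R.round(3))
E
```

```text
[ 0.45257244 -0.30319533 -0.53950922] -30.91160155626278 [-0.4 -0.3  1.4 -0.4  0.4  1.  -1.3 -0.4]
[[ 0.41037351 -0.29191483  0.062     ]
 [ 0.41037351 -0.29191483  0.04      ]
 [ 0.52729959 -0.25236371  0.069     ]] [0.50360767 0.50360767 0.58457873]
[[319. 339.]
 [320. 343.]
 [244. 126.]]
post head fix 0.036605696707120286 0.08229764699060772
[[ 0.973  0.233 -0.   ]
 [ 0.233 -0.973  0.002]
 [-0.    -0.002 -1.   ]]
```

```bash
cat >> h.py <<'E'
P=[0.45257,-0.30320,-0.53951]
def go(pos,ya,s=None):
    "tool target: TCP pos, pointing down, tool y along fixture +y turned by ya clockwise"
    s=s or ctrl.get_state();R=Ro.from_rotvec(s["tool_rot"]).as_matrix()
    a=P[2]-ya; y=np.array([-np.sin(a),np.cos(a),0]);z=np.array([0,0,-1.])
    T=np.c_[np.cross(y,z),y,z]
    r=Ro.from_matrix(R.T@T).as_rotvec()/(np.pi/2); d=R.T@(np.array(pos)-s["position"])/.1
    return d.round(3),r.round(3)
E
python3 -c "
from h import *
print(go([.4104,-.2919,.2],0))"
```

```text
(array([ 3.313, -2.701,  0.917]), array([-1.000e-03, -1.000e-03, -1.507e+00]))
```

>>> play_rows([
  [[1,-0.82,0.2,0,0,-0.38,0.2],[1,-0.82,0.2,0,0,-0.38,0.2],[1,-0.82,0.2,0,0,-0.38,0.2],[1,-0.82,0.2,0,0,-0.38,0.2]],
])

```text
time: 0.5
position: [0.2341, -0.5244, 0.2713]
tool_rot: [-2.862, -1.289, -0.004]
ft_force: [0.0, -0.2, -0.1]
grip_width: 0.726
grip_force: 0.0
```

```bash
python3 -c "
from h import *
print(go([.4104,-.2919,.2],0))"
```

```text
(array([ 2.907, -0.219,  0.723]), array([ 1.000e-03, -2.000e-03, -1.118e+00]))
```

>>> play_rows([
  [[1,-0.08,0.25,0,0,-0.38,0.0],[1,-0.08,0.25,0,0,-0.38,0.0],[1,-0.08,0.25,0,0,-0.38,0.0],[1,-0.08,0.25,0,0,-0.38,0.0]],
])

```text
time: 0.9
position: [0.2923, -0.4476, 0.2465]
tool_rot: [-2.362, -2.07, -0.0]
ft_force: [-0.4, 0.8, -0.2]
grip_width: 0.509
grip_force: 0.0
```

>>> play_rows([
  [[0.85,0.5,0.25,0,0,-0.38,0.0],[0.85,0.5,0.25,0,0,-0.38,0.0],[0.85,0.5,0.25,0,0,-0.38,0.0],[0.85,0.5,0.25,0,0,-0.38,0.0]],
])

```text
time: 1.3
position: [0.3534, -0.3706, 0.2215]
tool_rot: [-1.649, -2.672, -0.001]
ft_force: [0.3, 0.6, -0.7]
grip_width: 0.5
grip_force: 0.0
```

```bash
python3 -c "
from h import *
print(go([.4104,-.2919,.2],0))"
```

```text
(array([0.448, 0.862, 0.215]), array([ 0.   , -0.001, -0.36 ]))
```

>>> play_rows([
  [[0.45,0.86,0.21,0,0,-0.36,0.0],[0.45,0.86,0.21,0,0,-0.36,0.0],[0.45,0.86,0.21,0,0,-0.36,0.0],[0.45,0.86,0.21,0,0,-0.36,0.0],[0.45,0.86,0.21,0,0,-0.36,0.0],[0.45,0.86,0.21,0,0,-0.36,0.0]],
])

```text
time: 1.9
position: [0.4096, -0.2947, 0.201]
tool_rot: [-0.859, -3.022, -0.0]
ft_force: [-0.6, 0.2, 0.4]
grip_width: 0.502
grip_force: 0.0
```

Run:
```python
from h import *
print(go([.4104,-.2919,.2],0))
s=ctrl.get_state();print(s["joint_positions"].round(2));im=ctrl.get_image("wrist");C=cam("wrist",s)
im=im[:,:,::-1].copy()
for X in [[-.042,-.012,.076],[-.019,-.012,.076],[-.065,-.012,.076],[.038,.082,.069]]+[[a*.075,b*.125,.01] for a in(1,-1) for b in(1,-1)]:
    u=proj(C,fw(P,X))[0]; print(X,u.round()); 
    if abs(u).max()<1000: cv2.drawMarker(im,tuple(int(v) for v in u),(0,0,255),0,10,1)
cv2.imwrite("pics/w1.png",im)
```

```text
(array([0.008, 0.028, 0.01 ]), array([-0.   , -0.   , -0.009]))
[ 1.08  0.11 -0.54  1.91  0.06  1.14  1.54]
[-0.042, -0.012, 0.076] [321. 211.]
[-0.019, -0.012, 0.076] [321. 239.]
[-0.065, -0.012, 0.076] [321. 181.]
[0.038, 0.082, 0.069] [431. 295.]
[0.075, 0.125, 0.01] [447. 293.]
[0.075, -0.125, 0.01] [217. 296.]
[-0.075, 0.125, 0.01] [463. 155.]
[-0.075, -0.125, 0.01] [201. 159.]
```

View pics/w1.png

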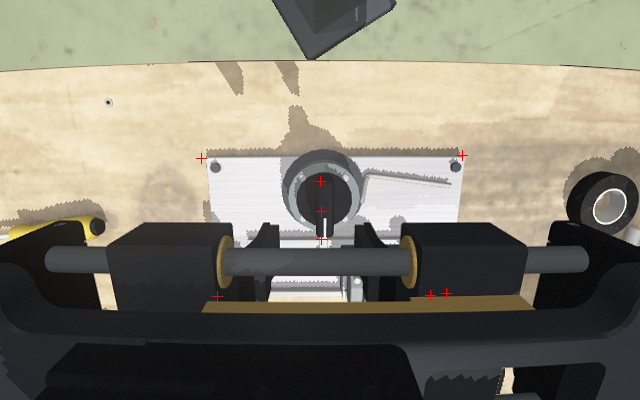

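The wrist view shows the bar upright at about column 324 against a predicted 321. The plate's far corners are at (207,157) and (461,155). I'll zoom in on this to refine the knob's position.

Run:
```python
from h import *
s=ctrl.get_state();im=ctrl.get_image("wrist")[:,:,::-1]
np.save("s2.npy",s,allow_pickle=True)
print(s["position"],go([.4104,-.2919,.2],0))
cv2.imwrite("pics/w2.png",cv2.resize(im[140:260,200:360],None,fx=5,fy=5,interpolation=cv2.INTER_CUBIC))
```

```text
[ 0.40956811 -0.29483173  0.20110213] (array([0.009, 0.03 , 0.012]), array([-0.   , -0.   , -0.009]))
```

View pics/w2.png

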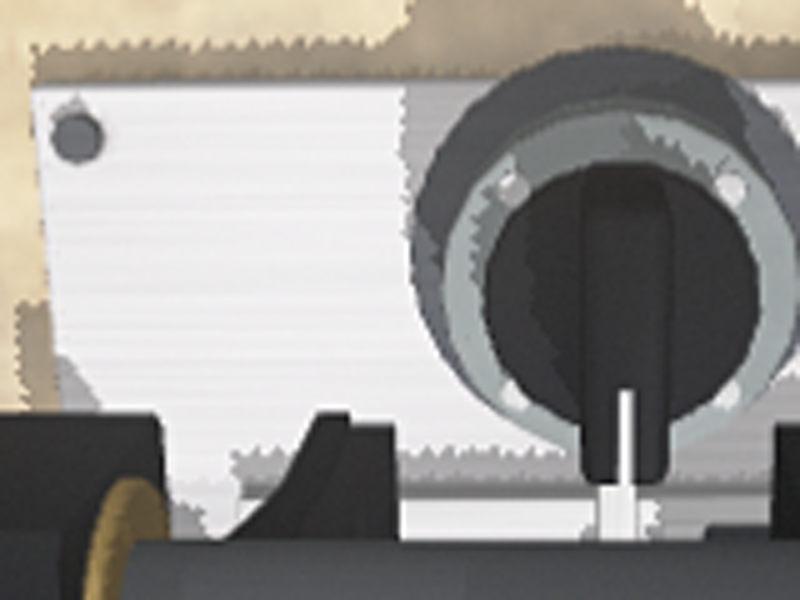

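The crop shows the bar at columns 581–671, so its centre is at wrist pixel 324.8. Its near end is at row ~237, the flange spans 297–352, and the plate corner is at (207,157).

Run:
```python
from h import *
s=np.load("s2.npy",allow_pickle=True).item();C=cam("wrist",s)
def fx(w):
    d=w-np.array([P[0],P[1],0]);c,q=np.cos(P[2]),np.sin(P[2]);return np.array([c*d[0]+q*d[1],-q*d[0]+c*d[1],w[2]]).round(4)
for uv,z in [((324.8,236.3),.076),((324.8,210),.076),((316,200),.076),((334,200),.076),((297,199),.048),((352,199),.048),((206.8,156.6),.01),((461,155),.01)]:
    print(uv,fx(ray(C,[uv],z)[0]))
```

```text
(324.8, 236.3) [-0.0213 -0.0093  0.076 ]
(324.8, 210) [-0.0427 -0.0092  0.076 ]
(316, 200) [-0.0507 -0.0158  0.076 ]
(334, 200) [-0.0505 -0.0022  0.076 ]
(297, 199) [-0.044  -0.0321  0.048 ]
(352, 199) [-0.0434  0.0147  0.048 ]
(206.8, 156.6) [-0.0767 -0.1198  0.01  ]
(461, 155) [-0.0752  0.1233  0.01  ]
```

```bash
sed -i 's/^P=.*/P=[0.45257,-0.30320,-0.53951];_c,_s=np.cos(P[2]),np.sin(P[2]);P=[P[0]-.0015*_c-.0027*_s,P[1]-.0015*_s+.0027*_c,P[2]]/' h.py; python3 -c "
from h import *
print(P,go(fw(P,[-.042,-.012,.124])[0],0))"
```

```text
[np.float64(0.45267009150474125), np.float64(-0.3001129331574003), -0.53951] (array([0.024, 0.056, 0.772]), array([-0.   , -0.   , -0.009]))
```

>>> play_rows([
  [[0.02,0.06,0.3,0,0,-0.01,0.0],[0.02,0.06,0.4,0,0,-0.01,0.0],[0.02,0.06,0.5,0,0,-0.01,0.0],[0.02,0.06,0.5,0,0,-0.01,0.0],[0.02,0.06,0.5,0,0,-0.01,0.0]],
])

```text
time: 2.5
position: [0.4115, -0.2888, 0.1516]
tool_rot: [0.831, 3.029, -0.0]
ft_force: [-0.0, -0.3, -0.0]
grip_width: 0.498
grip_force: 0.0
```

Run:
```python
from h import *
s=ctrl.get_state();im=ctrl.get_image("wrist")[:,:,::-1];C=cam("wrist",s)
print(s["position"],go(fw(P,[-.042,-.012,.124])[0],0),proj(C,fw(P,[[-.042,-.012,.076],[-.019,-.012,.076],[-.042,-.019,.076],[-.042,-.005,.076]])))
cv2.imwrite("pics/w3.png",cv2.resize(im[100:280,220:420],None,fx=4,fy=4))
```

```text
[ 0.41146141 -0.28884487  0.15162497] (array([ 0.011, -0.005,  0.28 ]), array([-0.   ,  0.001,  0.003])) [[316.63406305 235.79961637]
 [316.44302024 270.14944801]
 [305.00256827 235.73885205]
 [328.26494325 235.85363749]]
```

View pics/w3.png

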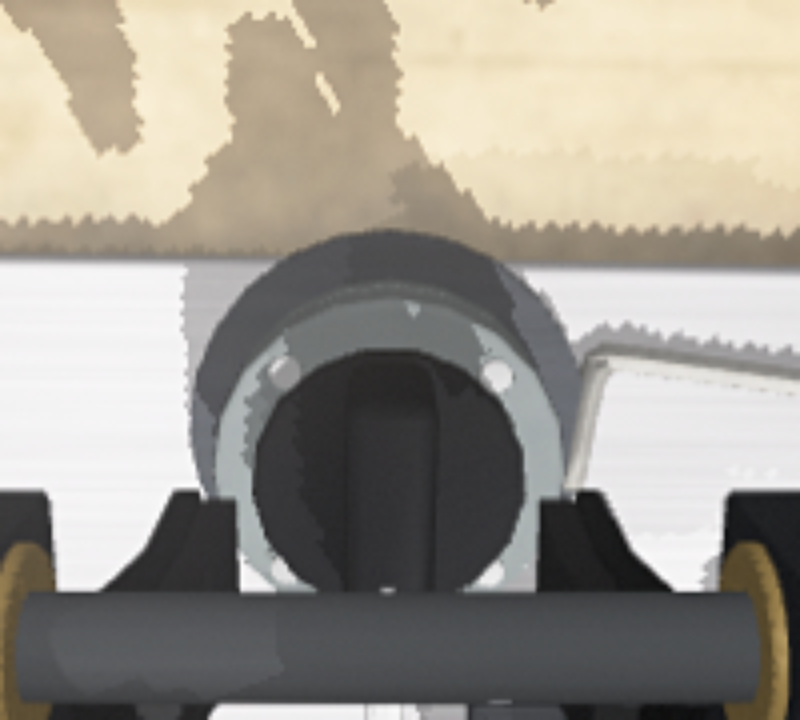

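The bar is centred at column 317.9 and the fingers at 317.3, so they are aligned to within 1 mm. I'll go down and close softly.

>>> play_rows([
  [[0.01,0.0,0.1,0,0,0,0.0],[0.01,0.0,0.2,0,0,0,0.0],[0.01,0.0,0.28,0,0,0,0.0],[0.01,0.0,0.28,0,0,0,0.0]],
])

```text
time: 2.95
position: [0.4095, -0.2873, 0.1216]
tool_rot: [-0.829, -3.027, -0.002]
ft_force: [0.6, 0.3, 0.3]
grip_width: 0.499
grip_force: 0.0
```

>>> play_rows([
  [[0,0,0,0,0,0,-0.4],[0,0,0,0,0,0,-0.5],[0,0,0,0,0,0,-0.65],[0,0,0,0,0,0,-0.75],[0,0,0,0,0,0,-0.85],[0,0,0,0,0,0,-1],[0,0,0,0,0,0,-1]],
], squeeze=8)

```text
time: 3.65
position: [0.4106, -0.288, 0.1235]
tool_rot: [0.83, 3.03, -0.0]
ft_force: [0.2, -0.4, 2.3]
grip_width: 0.163
grip_force: 8.0
```

>>> play_rows([
  [[0,0,0,0,0,0,-1],[0,0,0,0,0,0,-1],[0,0,-0.03,0,0,0,-1],[0,0,-0.06,0,0,0,-1],[0,0,-0.09,0,0,0,-1],[0,0,-0.11,0,0,0,-1],[0,0,-0.11,0,0,0,-1],[0,0,-0.11,0,0,0,-1]],
], squeeze=30)

```text
time: 4.45
position: [0.4105, -0.288, 0.1341]
tool_rot: [0.83, 3.03, -0.0]
ft_force: [3.2, -3.0, -9.9]
grip_width: 0.157
grip_force: 30.0
```

Run:
```python
from h import *
s=ctrl.get_state();print(s["position"],s["ft_force"],s["torque"],s["joint_positions"].round(2))
```

```text
[ 0.41045545 -0.28799285  0.13409669] [ 3.17080339 -3.00274239 -9.94341613] [-0.57954879 -1.07553757 -0.0252483 ] [ 1.06  0.19 -0.54  1.98  0.11  1.    1.5 ]
```

>>> play_rows([
  [[0,0,0,0,0,0.06,-1],[0,0,0,0,0,0.12,-1],[0,0,0,0,0,0.18,-1],[0,0,0,0,0,0.24,-1],[0,0,0,0,0,0.3,-1],[0,0,0,0,0,0.36,-1],[0,0,0,0,0,0.41,-1],[0,0,0,0,0,0.41,-1]],
], squeeze=20)

```text
time: 5.25
position: [0.4113, -0.2872, 0.1342]
tool_rot: [1.747, 2.61, 0.002]
ft_force: [6.2, -0.7, -10.6]
grip_width: 0.158
grip_force: 20.0
```

Run:
```python
from h import *
s=ctrl.get_state();print(s["position"],s["ft_force"],s["torque"],go(fw(P,[-.042,-.012,.124])[0],0.))
```

```text
[ 0.41128325 -0.28723703  0.13420904] [  6.24849468  -0.65816945 -10.59290576] [-0.34307278 -1.37438488 -0.02860633] (array([-0.012, -0.014,  0.102]), array([ 0.001,  0.   , -0.408]))
```

>>> play_rows([
  [[0,0,0.01,0,0,0,-1],[0,0,0.015,0,0,0,-1],[0,0,0.015,0,0,0,-1]],
])

```text
time: 5.55
position: [0.4113, -0.2873, 0.1327]
tool_rot: [1.745, 2.611, 0.002]
ft_force: [4.4, -0.8, -9.0]
grip_width: 0.163
grip_force: 20.0
```

>>> play_rows([
  [[0,0,0,0,0,0,-1],[0,0,0,0,0,0,-1],[0,0,0,0,0,0,-1],[0,0,0,0,0,0,-1]],
], squeeze=4)

```text
time: 5.95
position: [0.4112, -0.2871, 0.1331]
tool_rot: [1.745, 2.612, 0.002]
ft_force: [4.9, 2.0, -5.7]
grip_width: 0.162
grip_force: 4.0
```

>>> play_rows([
  [[0,0,0,0,0,0.02,-1],[0,0,0,0,0,0.04,-1],[0,0,0,0,0,0.06,-1],[0,0,0,0,0,0.08,-1],[0,0,0,0,0,0.08,-1]],
], squeeze=3)

```text
time: 6.45
position: [0.4109, -0.2865, 0.1332]
tool_rot: [-1.906, -2.496, -0.002]
ft_force: [3.2, 3.6, -2.9]
grip_width: 0.185
grip_force: 3.2
```

Run:
```python
from h import *
s=ctrl.get_state();print(s["position"],s["ft_force"],s["torque"],go(fw(P,[-.042,-.012,.124])[0],0.))
```

```text
[ 0.41089293 -0.28646122  0.13316739] [ 3.20363191  3.57208025 -2.94890536] [ 0.78130366 -0.89064833  0.08897063] (array([-0.022, -0.01 ,  0.092]), array([ 0.001, -0.001, -0.487]))
```

>>> play_rows([
  [[0,0,0,0,0,0,-0.63],[0,0,0,0,0,0,-0.63],[0,0,0,0,0,0.02,-0.63],[0,0,0,0,0,0.04,-0.63],[0,0,0,0,0,0.04,-0.63]],
], squeeze=10)

```text
time: 6.95
position: [0.411, -0.2865, 0.1331]
tool_rot: [-1.983, -2.435, -0.002]
ft_force: [3.6, 4.7, -2.0]
grip_width: 0.185
grip_force: 2.6
```

```bash
cat > st.py <<'E'
from h import *
s=ctrl.get_state();print(s["time"],s["position"],s["ft_force"].round(2),s["torque"].round(3),s["grip_width"],s["grip_force"],go(fw(P,[-.042,-.012,.124])[0],0.),"ang",go(fw(P,[-.042,-.012,.124])[0],0.)[1][2]*-np.pi/2)
E
python3 st.py
```

```text
6.95 [ 0.41101205 -0.28647314  0.13314567] [ 3.56  4.75 -2.04] [ 0.993 -0.956  0.082] 0.18523448091002534 2.613274474606442 (array([-0.022, -0.01 ,  0.091]), array([ 0.001, -0.001, -0.527])) ang 0.8278096642209105
```

>>> play_rows([
  [[0,0,0,0,0,0.02,-0.63],[0,0,0,0,0,0.04,-0.63],[0,0,0,0,0,0.06,-0.63],[0,0,0,0,0,0.06,-0.63]],
])

```text
time: 7.35
position: [0.4112, -0.2865, 0.1331]
tool_rot: [-2.096, -2.339, -0.002]
ft_force: [3.6, 5.1, -3.9]
grip_width: 0.186
grip_force: 2.7
```

```bash
python3 st.py
```

```text
7.35 [ 0.4111909  -0.2864623   0.13308365] [ 3.62  5.08 -3.94] [ 0.913 -1.13   0.067] 0.18616410232514377 2.673736202996224 (array([-0.023, -0.01 ,  0.091]), array([ 0.001, -0.001, -0.587])) ang 0.9220574438286042
```

>>> play_rows([
  [[0,0,0,0,0,0.02,-0.63],[0,0,0,0,0,0.04,-0.63],[0,0,0,0,0,0.06,-0.63],[0,0,0,0,0,0.06,-0.63]],
])

```text
time: 7.75
position: [0.4115, -0.2868, 0.1332]
tool_rot: [2.204, 2.238, 0.003]
ft_force: [5.1, 4.2, -3.1]
grip_width: 0.183
grip_force: 2.7
```

```bash
python3 st.py
```

```text
7.75 [ 0.41145093 -0.28677116  0.13323464] [ 5.1   4.2  -3.12] [ 0.704 -1.234  0.1  ] 0.18283680982423087 2.698810820002109 (array([-0.021, -0.01 ,  0.092]), array([ 0.001, -0.   , -0.647])) ang 1.0163052234362981
```

>>> play_rows([
  [[0,0,0,0,0,0.02,-0.63],[0,0,0,0,0,0.04,-0.63],[0,0,0,0,0,0.06,-0.63],[0,0,0,0,0,0.06,-0.63]],
])

```text
time: 8.15
position: [0.4112, -0.2878, 0.1335]
tool_rot: [2.306, 2.131, 0.001]
ft_force: [4.9, 1.7, -1.9]
grip_width: 0.183
grip_force: 2.1
```

```bash
python3 st.py
```

```text
8.15 [ 0.41122887 -0.28784629  0.13351616] [ 4.92  1.72 -1.92] [ 0.444 -1.061  0.054] 0.18265639393800442 2.140713483095169 (array([-0.01 , -0.007,  0.095]), array([ 0.001,  0.001, -0.707])) ang 1.1105530030439918
```

Run:
```python
from h import *
a=ctrl.get_image("wrist")[100:280,220:420,::-1];b=ctrl.get_image("side")[170:260,280:400,::-1]
cv2.imwrite("pics/w4.png",np.hstack([cv2.resize(a,(400,360)),cv2.resize(b,(400,300))[:300] if 0 else cv2.copyMakeBorder(cv2.resize(b,(400,300)),0,60,0,0,0)]))
```

```text
(no output)
```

View pics/w4.png

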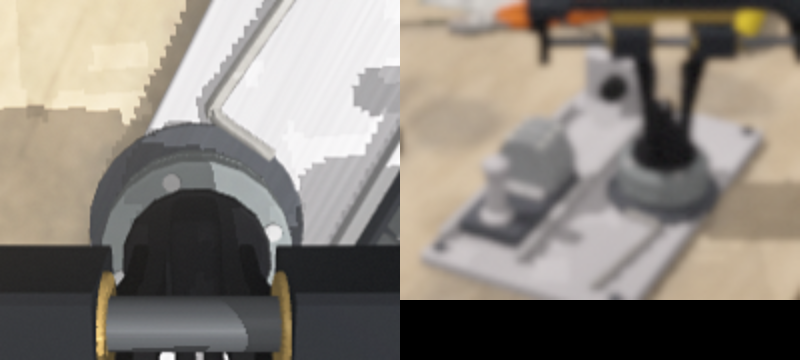

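The wrist crop shows the flange's far edge at about row 195 (crop row 190) and its width at about 75 px. I'll compare that with predictions for the knob down and the knob riding on the rim.

Run:
```python
from h import *
s=ctrl.get_state();C=cam("wrist",s)
im=cv2.cvtColor(ctrl.get_image("wrist"),cv2.COLOR_RGB2GRAY)
t=np.linspace(0,2*np.pi,720)
def ell(z,r):return proj(C,fw(P,np.c_[-.042+r*np.cos(t),-.012+r*np.sin(t),t*0+z]))
for l in(0,.0085):
    e=ell(.048+l,.024);i=e[:,1].argmin();print(l,"top",e[i],[ (y,e[abs(e[:,1]-y)<1.5][:,0].min().round(1),e[abs(e[:,1]-y)<1.5][:,0].max().round(1)) for y in (205,215,220)])
h=ell(.04,.032);print("housing",h[h[:,1].argmin()],[(y,h[abs(h[:,1]-y)<1.5][:,0].min().round(1),h[abs(h[:,1]-y)<1.5][:,0].max().round(1)) for y in (205,215,220)])
for y in(205,215,220):
    print(y,im[y,262:375].tolist())
```

```text
0 top [316.55797129 194.38201952] [(205, np.float64(288.3), np.float64(345.1)), (215, np.float64(281.7), np.float64(351.7)), (220, np.float64(279.9), np.float64(353.4))]
0.0085 top [316.58747683 198.0187576 ] [(205, np.float64(291.6), np.float64(341.9)), (215, np.float64(282.5), np.float64(351.0)), (220, np.float64(279.9), np.float64(353.6))]
housing [316.49552373 178.96586557] [(205, np.float64(272.2), np.float64(361.1)), (215, np.float64(268.9), np.float64(364.3)), (220, np.float64(268.3), np.float64(365.0))]
205 [158, 157, 159, 96, 80, 81, 80, 80, 81, 80, 79, 81, 80, 101, 125, 129, 128, 127, 125, 126, 126, 126, 127, 126, 127, 127, 116, 116, 119, 84, 45, 39, 44, 43, 41, 42, 42, 39, 41, 41, 40, 41, 44, 40, 35, 37, 39, 38, 36, 36, 37, 37, 35, 38, 37, 35, 37, 37, 36, 34, 38, 35, 37, 36, 37, 34, 36, 38, 40, 42, 41, 42, 40, 40, 52, 51, 50, 50, 51, 56, 55, 44, 46, 85, 152, 175, 171, 170, 169, 169, 168, 168, 169, 183, 181, 181, 186, 194, 187, 131, 106, 106, 105, 104, 107, 111, 76, 77, 97, 171, 168, 184, 184]
215 [154, 153, 123, 75, 81, 78, 80, 80, 79, 77, 107, 130, 129, 127, 127, 127, 127
[... 197 characters left out ...]
9, 37, 36, 34, 34, 38, 38, 37, 37, 39, 39, 38, 48, 45, 46, 48, 49, 49, 47, 47, 48, 49, 46, 49, 55, 54, 133, 230, 223, 232, 232, 233, 233, 235, 228, 178, 184, 190, 157, 105, 78, 80, 79, 79, 81, 119, 188, 180, 179]
220 [148, 148, 130, 101, 80, 79, 81, 80, 73, 128, 128, 128, 127, 127, 127, 127, 127, 126, 127, 129, 91, 31, 41, 42, 41, 43, 44, 44, 42, 42, 43, 41, 37, 38, 36, 38, 38, 35, 38, 37, 38, 38, 34, 34, 37, 36, 36, 36, 38, 36, 37, 38, 37, 37, 38, 36, 38, 41, 37, 36, 39, 37, 36, 38, 38, 37, 36, 32, 35, 36, 36, 38, 36, 35, 37, 34, 38, 45, 47, 45, 45, 47, 46, 45, 46, 45, 46, 45, 43, 45, 49, 56, 109, 228, 229, 217, 205, 186, 180, 180, 181, 183, 189, 175, 78, 79, 81, 78, 96, 163, 184, 186, 185]
```

The measured widths, corrected with the housing reference, match the knob being down. I'll open, back off and verify.

>>> play_rows([
  [[0,0,0,0,0,0,0],[0,0,0,0,0,0,0],[0,0,0,0,0,0,0],[0,0,-0.2,0,0,0,0],[0,0,-0.5,0,0,0,0],[0,0,-0.8,0,0,0,0],[0,0,-0.8,0,0,0,0],[0,0,-0.8,0,0,0,0]],
])

```text
time: 9.1
position: [0.41, -0.2885, 0.2131]
tool_rot: [2.308, 2.13, -0.001]
ft_force: [-0.1, 0.9, 0.3]
grip_width: 0.501
grip_force: 0.0
```

Run:
```python
from h import *
s=ctrl.get_state();C=cam("wrist",s);im=ctrl.get_image("wrist")[:,:,::-1].copy();g=im.copy()
t=np.linspace(0,2*np.pi,180)
for z,r,c in((.048,.024,(0,255,0)),(.0565,.024,(0,0,255)),(.04,.032,(255,0,0))):
    cv2.polylines(g,[(proj(C,fw(P,np.c_[-.042+r*np.cos(t),-.012+r*np.sin(t),t*0+z]))*16).round().astype(int)],True,c,1,cv2.LINE_AA,4)
u=proj(C,fw(P,[-.042,-.012,.05]))[0].astype(int);print(u,s["position"],s["ft_force"])
sl=(slice(max(u[1]-60,0),u[1]+60),slice(u[0]-65,u[0]+65))
cv2.imwrite("pics/w5.png",np.hstack([cv2.resize(x[sl],(400,369),interpolation=cv2.INTER_CUBIC) for x in(im,g)]))
```

```text
[318 197] [ 0.41000795 -0.2885006   0.21307281] [-0.10404105  0.9127459   0.29598701]
```

View pics/w5.png

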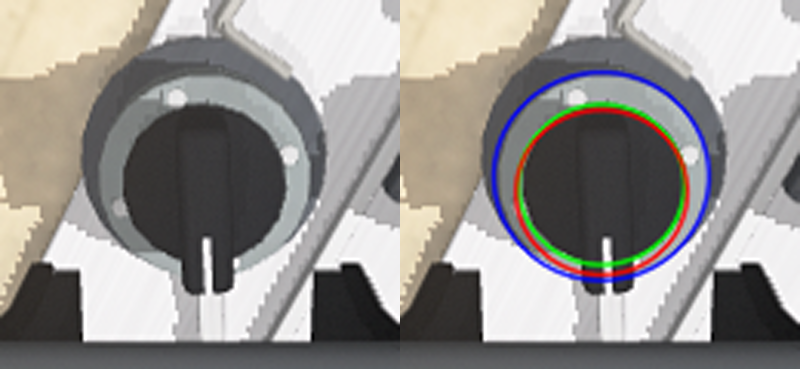

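The circle fit matches the down outline (measured 164 px, down 165, up 172) and the bar sits near 1.1 rad, so the knob has snapped in. Next I'll move behind the post.

Run:
```python
from h import *
print(fw(P,[.038,.112,0]),go(fw(P,[.038,.112,.17])[0],np.pi/2))
C=cam("top");print(ray(C,[(257,115)],.06),ray(C,[(175,50),(190,100)],.1),ray(C,[(310,105)],.15),ray(C,[(205,177)],.02))
```

```text
[[ 0.54280874 -0.22354255  0.        ]] (array([0.75 , 1.278, 0.419]), array([-0.001,  0.   ,  0.293]))
[[ 0.70678023 -0.17716534  0.06      ]] [[ 0.84862248  0.00233202  0.1       ]
 [ 0.7298172  -0.0344023   0.1       ]] [[ 0.69398083 -0.29930499  0.15      ]] [[ 0.57410534 -0.05275488  0.02      ]]
```

>>> play_rows([
  [[0.4,0.7,0.0,0,0,0.29,-1],[0.4,0.7,0.0,0,0,0.29,-1],[0.4,0.7,0.0,0,0,0.29,-1],[0.4,0.7,0.0,0,0,0.29,-1],[0.4,0.7,0.0,0,0,0.29,-1],[0.4,0.7,0.0,0,0,0.29,-1]],
])

```text
time: 9.75
position: [0.4822, -0.2543, 0.212]
tool_rot: [-2.728, -1.556, 0.002]
ft_force: [0.9, 0.6, -0.3]
grip_width: 0.053
grip_force: 0.0
```

Run:
```python
from h import *
print(go(fw(P,[.038,.112,.17])[0],np.pi/2))
```

```text
(array([0.574, 0.366, 0.419]), array([-0.001,  0.   ,  0.003]))
```

>>> play_rows([
  [[0.58,0.37,0.0,0,0,0,-1],[0.58,0.37,0.0,0,0,0,-1],[0.58,0.37,0.4,0,0,0,-1],[0.58,0.37,0.4,0,0,0,-1],[0.58,0.37,0.4,0,0,0,-1]],
])

```text
time: 10.25
position: [0.5435, -0.2233, 0.1722]
tool_rot: [-2.728, -1.554, 0.003]
ft_force: [0.1, -1.2, 0.5]
grip_width: 0.006
grip_force: 0.0
```

Run:
```python
from h import *
s=ctrl.get_state();C=cam("wrist",s)
print(go(fw(P,[.038,.112,.104])[0],np.pi/2),s["ft_force"])
print(proj(C,fw(P,[[.038,.08,.069],[.038,.112,.034],[.038,.112,.06]])))
im=ctrl.get_image("wrist")[:,:,::-1];t=ctrl.get_image("top")[140:310,220:420,::-1]
cv2.imwrite("pics/w6.png",np.hstack([cv2.resize(im,(480,300)),cv2.resize(t,(320,272))if 0 else cv2.copyMakeBorder(cv2.resize(t,(320,272)),0,28,0,0,0)]))
```

```text
(array([-0.004, -0.003,  0.682]), array([-0.002,  0.001,  0.003])) [ 0.09019053 -1.23160736  0.51696844]
[[316.84950639 262.29211832]
 [317.09323338 205.6993576 ]
 [317.10296173 216.08813852]]
```

View pics/w6.png

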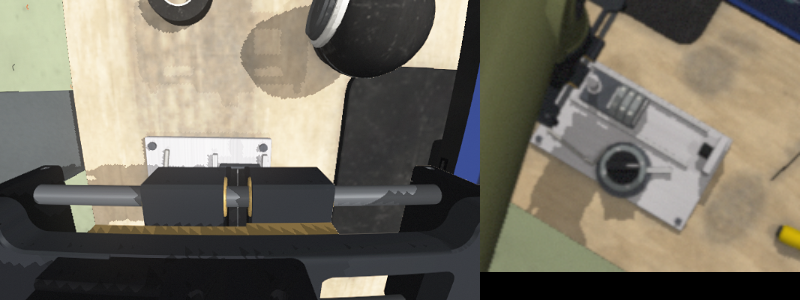

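The wrist view shows the fingers over the empty plate end behind the post. The top view shows the knob turned and the post still clear of the gripper. I'll descend.

>>> play_rows([
  [[0,0,0.3,0,0,0,-1],[0,0,0.5,0,0,0,-1],[0,0,0.6,0,0,0,-1],[0,0,0.68,0,0,0,-1],[0,0,0.68,0,0,0,-1]],
])

```text
time: 10.85
position: [0.5447, -0.2229, 0.1048]
tool_rot: [2.73, 1.555, -0.0]
ft_force: [-0.9, -0.6, 0.1]
grip_width: 0.006
grip_force: 0.0
```

>>> play_rows([
  [[-0.04,0,0,0,0,0,-1],[-0.08,0,0,0,0,0,-1],[-0.12,0,0,0,0,0,-1],[-0.16,0,0,0,0,0,-1],[-0.2,0,0,0,0,0,-1],[-0.24,0,0,0,0,0,-1],[-0.28,0,0,0,0,0,-1],[-0.32,0,0,0,0,0,-1]],
])

```text
time: 11.65
position: [0.5287, -0.2504, 0.105]
tool_rot: [2.729, 1.555, 0.001]
ft_force: [2.7, 1.7, 1.6]
grip_width: 0.003
grip_force: 1.5
```

```bash
cat > sf.py <<'E'
from h import *
s=ctrl.get_state();R=Ro.from_rotvec(s["tool_rot"]).as_matrix();c,q=np.cos(P[2]),np.sin(P[2]);d=s["position"]-np.array([P[0],P[1],0])
print(s["time"],"tool in fixture",c*d[0]+q*d[1],-q*d[0]+c*d[1],d[2],"force tool axes",(R.T@s["ft_force"]).round(2))
E
python3 sf.py
```

```text
11.65 tool in fixture 0.039644337796646965 0.08172751908703332 0.10502312234016496 force tool axes [ 2.87  1.47 -1.59]
```

>>> play_rows([
  [[-0.01,0,0,0,0,0,-1],[-0.02,0,0,0,0,0,-1]],
])

```text
time: 11.85
position: [0.5275, -0.2522, 0.1048]
tool_rot: [2.729, 1.555, 0.0]
ft_force: [1.8, 2.8, 0.9]
grip_width: 0.007
grip_force: 1.3
```

>>> play_rows([
  [[-0.02,0,0,0,0,0,-1],[-0.03,0,0,0,0,0,-1]],
])

```text
time: 12.05
position: [0.5259, -0.2546, 0.1047]
tool_rot: [2.729, 1.555, -0.0]
ft_force: [2.3, 2.1, 0.7]
grip_width: 0.006
grip_force: 1.3
```

>>> play_rows([
  [[-0.02,0,0,0,0,0,-1],[-0.03,0,0,0,0,0,-1],[-0.04,0,0,0,0,0,-1]],
])

```text
time: 12.35
position: [0.5238, -0.258, 0.1048]
tool_rot: [2.729, 1.555, -0.0]
ft_force: [2.5, 1.5, 2.0]
grip_width: 0.008
grip_force: 1.3
```

>>> play_rows([
  [[-0.03,0,0,0,0,0,-1],[-0.06,0,0,0,0,0,-1],[-0.09,0,0,0,0,0,-1],[-0.12,0,0,0,0,0,-1],[-0.15,0,0,0,0,0,-1],[-0.18,0,0,0,0,0,-1],[-0.21,0,0,0,0,0,-1],[-0.24,0,0,0,0,0,-1]],
])

```text
time: 13.15
position: [0.5113, -0.2786, 0.1047]
tool_rot: [-2.729, -1.555, 0.001]
ft_force: [0.9, 2.9, 1.5]
grip_width: 0.008
grip_force: 1.4
```

>>> play_rows([
  [[-0.03,0,0,0,0,0,-1],[-0.06,0,0,0,0,0,-1],[-0.09,0,0,0,0,0,-1],[-0.12,0,0,0,0,0,-1],[-0.15,0,0,0,0,0,-1],[-0.18,0,0,0,0,0,-1],[-0.21,0,0,0,0,0,-1],[-0.24,0,0,0,0,0,-1]],
])

```text
time: 13.95
position: [0.499, -0.2992, 0.1046]
tool_rot: [-2.729, -1.555, 0.001]
ft_force: [-0.1, 2.9, 0.8]
grip_width: 0.004
grip_force: 1.3
```

```bash
python3 sf.py
```

```text
13.95 tool in fixture 0.0393163724255837 0.024561712485984915 0.10455846722191633 force tool axes [ 2.45 -1.52 -0.78]
```

>>> play_rows([
  [[-0.02,0,0,0,0,0,-1],[-0.04,0,0,0,0,0,-1],[-0.06,0,0,0,0,0,-1],[-0.08,0,0,0,0,0,-1],[-0.1,0,0,0,0,0,-1],[-0.12,0,0,0,0,0,-1]],
])

```text
time: 14.55
position: [0.493, -0.3095, 0.1045]
tool_rot: [-2.729, -1.555, 0.001]
ft_force: [0.1, 2.6, -0.8]
grip_width: 0.004
grip_force: 1.3
```

>>> play_rows([
  [[-0.01,0,0,0,0,0,-1],[-0.015,0,0,0,0,0,-1]],
])

```text
time: 14.75
position: [0.4923, -0.3109, 0.1046]
tool_rot: [-2.729, -1.555, 0.001]
ft_force: [-1.0, 2.9, 0.3]
grip_width: 0.006
grip_force: 1.2
```

>>> play_rows([
  [[-0.01,0,0,0,0,0,-1],[-0.015,0,0,0,0,0,-1]],
])

```text
time: 14.95
position: [0.4916, -0.3121, 0.1046]
tool_rot: [-2.729, -1.555, 0.0]
ft_force: [0.0, 2.7, -0.1]
grip_width: 0.01
grip_force: 1.2
```

```bash
python3 sf.py
```

```text
14.95 tool in fixture 0.03957854646522794 0.00976719366496853 0.10464144596609908 force tool axes [ 2.32 -1.32  0.14]
```

Contact should come in about 5 mm, so I'll use 1 mm steps and check the force.

>>> play_rows([
  [[-0.01,0,0,0,0,0,-1],[-0.02,0,0,0,0,0,-1]],
])

```text
time: 15.15
position: [0.4907, -0.3137, 0.1046]
tool_rot: [-2.729, -1.556, 0.0]
ft_force: [-0.9, 4.4, -0.9]
grip_width: 0.008
grip_force: 1.3
```

>>> play_rows([
  [[-0.01,0,0,0,0,0,-1],[-0.01,0,0,0,0,0,-1]],
])

```text
time: 15.35
position: [0.4901, -0.3149, 0.1047]
tool_rot: [2.73, 1.555, -0.0]
ft_force: [0.2, 2.8, -0.6]
grip_width: 0.005
grip_force: 1.0
```

>>> play_rows([
  [[-0.01,0,0,0,0,0,-1],[-0.01,0,0,0,0,0,-1]],
])

```text
time: 15.55
position: [0.4898, -0.3154, 0.1047]
tool_rot: [-2.729, -1.555, -0.0]
ft_force: [-0.4, 3.7, -0.1]
grip_width: 0.004
grip_force: 1.4
```

```bash
python3 sf.py
```

```text
15.55 tool in fixture 0.03970169431986102 0.005915135622551892 0.10471969116323226 force tool axes [ 2.93 -2.23  0.05]
```

>>> play_rows([
  [[-0.01,0,0,0,0,0,-1],[-0.01,0,0,0,0,0,-1]],
])

```text
time: 15.75
position: [0.4897, -0.3156, 0.1047]
tool_rot: [-2.729, -1.556, -0.002]
ft_force: [0.4, 4.5, -1.9]
grip_width: 0.007
grip_force: 2.3
```

>>> play_rows([
  [[-0.01,0,0,0,0,0,-1],[-0.01,0,0,0,0,0,-1]],
])

```text
time: 15.95
position: [0.4896, -0.3156, 0.1047]
tool_rot: [-2.728, -1.556, -0.003]
ft_force: [1.1, 4.9, -1.1]
grip_width: 0.006
grip_force: 3.0
```

```bash
python3 sf.py
```

```text
15.95 tool in fixture 0.0396638506893507 0.005662423127794063 0.1047438361422331 force tool axes [ 4.8  -1.58  1.14]
```

>>> play_rows([
  [[-0.01,0,0,0,0,0,-1],[-0.01,0,0,0,0,0,-1]],
])

```text
time: 16.15
position: [0.4896, -0.3156, 0.1047]
tool_rot: [-2.727, -1.557, -0.004]
ft_force: [2.5, 7.7, -1.1]
grip_width: 0.003
grip_force: 3.8
```

>>> play_rows([
  [[-0.01,0,0,0,0,0,-1],[-0.01,0,0,0,0,0,-1]],
])

```text
time: 16.35
position: [0.4895, -0.3158, 0.1048]
tool_rot: [-2.726, -1.558, -0.006]
ft_force: [2.7, 8.9, -1.7]
grip_width: 0.005
grip_force: 4.5
```

```bash
python3 sf.py
```

```text
16.35 tool in fixture 0.03965526074256759 0.005487107503672673 0.10475864477307262 force tool axes [ 9.02 -2.21  1.71]
```

>>> play_rows([
  [[0.05,0,0,0,0,0,-1],[0.1,0,0,0,0,0,-1],[0.2,0,0,0,0,0,-1],[0.3,0,0,0,0,0,-1],[0.3,0,-0.5,0,0,0,-1],[0.3,0,-1,0,0,0,-1],[0.3,0,-1,0,0,0,-1]],
])

```text
time: 17.05
position: [0.5073, -0.2942, 0.2126]
tool_rot: [2.718, 1.55, 0.01]
ft_force: [1.8, -0.8, 0.4]
grip_width: 0.008
grip_force: 0.0
```

>>> play_rows([
  [[1,0,-0.5,0,0,0,-1],[1,0,-0.5,0,0,0,-1],[1,0,-0.5,0,0,0,-1],[1,0,-0.5,0,0,0,-1]],
])

```text
time: 17.45
position: [0.5559, -0.2039, 0.256]
tool_rot: [2.723, 1.562, 0.004]
ft_force: [-1.0, 0.3, 0.7]
grip_width: 0.004
grip_force: 0.0
```

Run:
```python
from h import *
C=cam("top");t=ctrl.get_image("top")[:,:,::-1].copy()
for y in(.012,-.012):  # post head centre expected -0.012 
    print(y,((proj(C,fw(P,[.038,y,.069]))[0]-[230,150])*4).round())
cv2.imwrite("pics/t6.png",cv2.resize(t[150:300,230:400],None,fx=4,fy=4,interpolation=cv2.INTER_CUBIC))
```

```text
0.012 [347. 227.]
-0.012 [385. 249.]
```

View pics/t6.png

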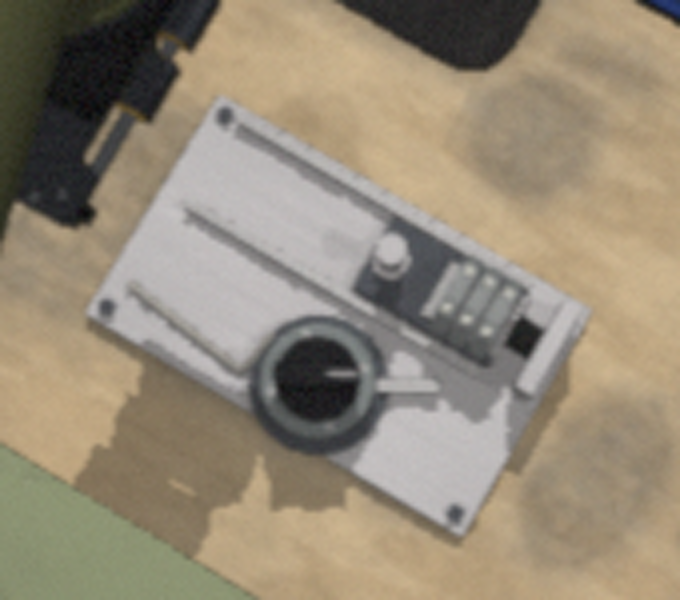

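The top view shows the shuttle's front edge at (508,332) touching the black buffer. The post head is at about (391,250), against an expected (385,249), and the hex key hasn't moved. I'm handing in.

```bash
python3 -c "
from bench import ctrl
print(ctrl.close_job())"
```

```text
the job is handed in; nothing more can be done
None
```

I handed the job in at about 17.5 s, and it returned no verdict: camera checks showed the knob fully down in the next notch at about 1.1 rad and the shuttle touching the buffer, where I had pressed it with about 9 N. The hex key hadn't moved, and I kept the arm clear of the tape and pliers.

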